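Pack the staining caddy

ROBOT

A 6-joint arm with a two-finger parallel gripper is mounted at the origin on a cart in front of the work surface, level with it; the furniture and walls round the work are solid. World frame = base frame: x ahead of the robot, y to its left, z up, the work surface at z = 0. Lengths are in m, angles in rad, forces in N, time in s.
With the tool pointing down it reaches from about 0.4 to 0.925 m from the base axis. Payload 3.4 kg.
Tool frame: the origin (TCP) lies at the very end of the fingers, on their centre line; the grasp point (between the pads) lies 19 mm behind it; z points along the fingers, y is the direction in which the jaws open and shut (so a half turn about z gives the same grasp; the last joint's range is limited). The gripper opens to 85 mm and grips with 20 to 120 N. Pads are 22 mm wide; open, the fingers measure 114 mm over their backs; the gripper's body (76 mm by 85 mm) begins 54 mm behind the grasp point. The pads swing forward as they close: fully open they stand 13 mm farther back than shut.
Start: joints at [-1.329, 0.307, 1.506, -0, 1.328, -0.073], TCP at [0.178, -0.547, 0.231] pointing down, gripper open.
Joint ranges: [-3.12, 3.12], [-1.05, 2.28], [0.14, 2.33], [-1.42, 4.57], [0.1, 2.73], [-2.68, 2.68]. Speed limits (rad/s): [2.57, 2.57, 3.14, 3.14, 3.14, 3.14].

INTERFACE

Orientations are given as a unit quaternion [w, x, y, z].
In Python, from station import manip gives the robot as it stands.
- The arm moves only by the tool send_rows, never from a script. Its argument "motion" is a list of rows, each a list of 6 numbers: the shift along the tool's x, y, z in mm, then the turn, a rotation vector about the tool's x, y, z in degrees. A call has 1 to 12 rows; each row is the pose to reach, as a shift and turn from the pose commanded when the call began, along the tool's axes at that moment; what a row does not reach only later rows make up. A row lasts 1/10 s, in which the tool goes at most 50 mm and 8.59 degrees, less where a joint would pass 70% of its speed; a pose out of reach is approached as far as the arm can. A call with a gripper value outside its range is refused whole. "claw" is the closure in counts, from 0 (fully open) to 255 (shut), set as the call begins (left out, the last holds). The fingers move at their own pace and stop on an object; "force" is the grip in N (left out, the last holds). Time passes only in rows, so rows that repeat a pose let the fingers close. It gives the time, the measured TCP pose, the force and the opening at its end, in the units of the state.
- manip.sense(): the state, without advancing time (a new reading comes with each control period).
- manip.read_camera(name): name is "scene" or "top" or "wrist"; returns (picture, depth): 384x512x3 uint8, red, green, blue; 384x512 float32, m along the optical axis (not along the pixel's ray), 0 where there is no reading.
- manip.calibration(name): a dict with "vfov" (degrees; the focal length in pixels is half the picture's height over the tangent of half this angle, whatever the lens; pixels are square), "cx", "cy" (the principal point, pixels), "rvec" (rotation vector, rad) and "tvec" (3), from world to camera coordinates, as OpenCV has them; the wrist camera has in their place "tool_from_camera" (4x4, takes a point from camera to tool coordinates, whose origin is the TCP and whose axes are the flange's). Camera axes: x right, y down, z forward; pixel columns grow to the right and rows downward; lengths in m; the calibration is good to about 2 mm. The wrist camera is an equidistant fisheye: a pixel r from the principal point sees the ray r / f radians off the axis. A picture is of the moment at which its call begins: read the wrist's pose just before it. calibration takes no time and is no camera call.
- manip.hand_in(): hands the job in, once; it reports no verdict.
Trained networks look in the newest picture that a camera, given by its name, has taken for a name from the list of things; names that differ only in an ending like _2 or _b are one class to them, and where a whole thing is asked for, a point or a joint stands for the part that bears it (a point fixed in the world has none). Each returns a list of dicts, best first, with "confidence" (0 to 1); they miss things now and then, are a little off and sometimes report something else, mostly with a low value. They report only what shows in the picture. A call takes as long as a camera call.
- manip.find_in(camera, label): "rect" ([centre column, centre row, width, height] as shares, 0 to 1, of the picture: columns of its width, rows of its height, round what is visible of it).
- manip.masks_of(camera, label): "mask" (384x512 bool, what is visible of it) and "rect" ([centre column, centre row, width, height] as shares, 0 to 1, of the picture: columns of its width, rows of its height, round what is visible of it).
- manip.spot_point(camera, label): "point" ([column, row] as shares, 0 to 1, of the picture: columns of its width, rows of its height: a listed point, or the origin of a listed thing).
The state is a dict: "clock": time; "joint_positions": joint angles; "joint_velocities": joint speeds; "effort": joint torques, N m; "tcp_pos": TCP position; "eef_rot": TCP orientation; "force": force on the tool from outside, world axes, zero at the start; "ft_torque": the same for the moment, N m; "finger_gap": opening from 0.0 (shut) to 1.0 (fully open).
Only numpy, scipy, OpenCV 4.12 (cv2) and the standard library are available. Lean on these libraries where they do the work, as an engineer would, in place of code of your own. Each camera call takes 0.05 s, during which the arm holds its last target.

TASK

Gather the four plastic dropper bottles into the grey caddy for the staining bench: stand the red-capped bottle on the red disc, the blue bottle on the blue disc, the light brown bottle on the yellow disc and the green-capped bottle on the green disc, each upright in its well. Leave the two dark amber glass dropper bottles standing where they are.

Things in the scene. Friction and masses are not known exactly. Their poses are not given: they have to be found in the camera images.
- red_pad: red disc 50 mm across, 3 mm thick, fixed on the floor in the middle of one of the four wells (56 x 56 mm inside, 2 x 2, centres 60 mm apart; which well varies) of a grey open caddy, 124 mm square, its walls 4 mm thick and 22 mm high. Origin: centre of the disc's underside, its top 3 mm higher and 20 mm above the worktop; x and y run along the caddy's walls
- blue_pad: blue disc 50 mm across, 3 mm thick, fixed on the floor in the middle of one of the four wells (56 x 56 mm inside, 2 x 2, centres 60 mm apart; which well varies) of a grey open caddy, 124 mm square, its walls 4 mm thick and 22 mm high. Origin: centre of the disc's underside, its top 3 mm higher and 20 mm above the worktop; x and y run along the caddy's walls
- yellow_pad: yellow disc 50 mm across, 3 mm thick, fixed on the floor in the middle of one of the four wells (56 x 56 mm inside, 2 x 2, centres 60 mm apart; which well varies) of a grey open caddy, 124 mm square, its walls 4 mm thick and 22 mm high. Origin: centre of the disc's underside, its top 3 mm higher and 20 mm above the worktop; x and y run along the caddy's walls
- green_pad: green disc 50 mm across, 3 mm thick, fixed on the floor in the middle of one of the four wells (56 x 56 mm inside, 2 x 2, centres 60 mm apart; which well varies) of a grey open caddy, 124 mm square, its walls 4 mm thick and 22 mm high. Origin: centre of the disc's underside, its top 3 mm higher and 20 mm above the worktop; x and y run along the caddy's walls
- red_cap_bottle: plastic dropper bottle with white body and red cap, 86 mm tall, body 35 mm in diameter up to a height of about 60 mm, cap 22 mm; stands upright on a flat blue-grey board whose top is 14 mm above the worktop. Origin: centre of its underside, z up along its axis. Grasp the round body; 25 to 45 g
- blue_bottle: plastic dropper bottle with blue body and black cap, 78 mm tall, body 33 mm in diameter up to a height of about 55 mm, cap 20 mm; stands upright on a flat blue-grey board whose top is 14 mm above the worktop. Origin: centre of its underside, z up along its axis. Grasp the round body; 25 to 45 g
- brown_bottle: plastic dropper bottle with light brown body and white cap, 78 mm tall, body 31 mm in diameter up to a height of about 55 mm, cap 19 mm; stands upright on a flat blue-grey board whose top is 14 mm above the worktop. Origin: centre of its underside, z up along its axis. Grasp the round body; 25 to 45 g
- green_cap_bottle: plastic dropper bottle with white body, green band and green cap, 82 mm tall, body 33 mm in diameter up to a height of about 52 mm, cap 20 mm; stands upright on a flat blue-grey board whose top is 14 mm above the worktop. Origin: centre of its underside, z up along its axis. Grasp the round body; 25 to 45 g
- glass_bottle_a: look-alike that does not belong in the caddy, one of two the same: dark amber glass bottle with a black rubber bulb dropper, 102 mm tall, 33 mm in diameter; stands upright on the board, origin: centre of its underside
- glass_bottle_b: look-alike that does not belong in the caddy, one of two the same: dark amber glass bottle with a black rubber bulb dropper, 102 mm tall, 33 mm in diameter; stands upright on the board, origin: centre of its underside

How it is judged:
By the outcome, as a careful person would: the job done as asked, in the order asked, and still so for the second after the job is handed in, with the robot touching nothing.
It also fails if it takes over 96 s, if anything falls off the work surface, if the arm or the gripper's body presses on something with over 40 N, if the wrist force passes 120 N, or if a joint passes its speed limit or range.

## Working session

There is one attempt and no reset: what is moved stays moved. The work goes in short steps, Python scripts to look and compute and a tool call to move; the robot and the scene stay as the last step left them, time stands still between calls to the robot, and variables do not carry over. Pictures are saved under pics/ and viewed, and the job is handed in when it is done.

Besides the shell and the picture viewer there is one more tool, called after "Request:" as name(argument=value, ...), one argument or row to a line, values as JSON. send_rows: Moves the arm, as the interface text tells. Its arguments: {"type":"object","properties":{"motion":{"type":"array"},"claw":{"type":"number"},"force":{"type":"number"}},"required":["motion"]}

```bash
mkdir -p pics
cat > h.py <<'E'
import numpy as np, cv2
from station import manip
from scipy.spatial.transform import Rotation as R
def save(name,fn):
    p,d=manip.read_camera(name); cv2.imwrite('pics/'+fn,p[:,:,::-1]); return p,d
def cam(name):
    c=manip.calibration(name); f=192/np.tan(np.radians(c['vfov'])/2); return c,f
def world(name,d,mask=None):
    c,f=cam(name); v,u=np.nonzero((d>0) if mask is None else (mask&(d>0)))
    z=d[v,u]; P=np.c_[(u-c['cx'])/f*z,(v-c['cy'])/f*z,z]
    Rm=R.from_rotvec(np.ravel(c['rvec'])).as_matrix(); return (P-np.ravel(c['tvec']))@Rm
E
python3 - <<'E'
from h import *
np.set_printoptions(precision=4,suppress=True)
print(manip.sense())
for n in ('scene','top'):
    p,d=save(n,n+'0.png'); print(n,manip.calibration(n))
    for l in ['red_pad','blue_pad','yellow_pad','green_pad','red_cap_bottle','blue_bottle','brown_bottle','green_cap_bottle','glass_bottle_a']:
        for r in manip.masks_of(n,l)[:3]:
            m=r['mask'];W=world(n,d,m)
            if len(W): print(l,round(r['confidence'],2),np.round(np.array(r['rect'])*[512,384,512,384]),len(W),np.median(W,0),W.min(0),W.max(0))
print(manip.sense()['clock'])
E
```

```text
{'clock': 0.0, 'joint_positions': array([-1.3295,  0.3075,  1.5077, -0.    ,  1.3284, -0.0735]), 'joint_velocities': array([-0.0006,  0.0007,  0.0007, -0.0006,  0.0001,  0.0002]), 'effort': array([ -0.0033, -45.756 , -25.1921,  -0.0004,   0.0132,   0.    ]), 'tcp_pos': array([ 0.1779, -0.5461,  0.2304]), 'eef_rot': array([-0.001 ,  0.9876,  0.1568, -0.0001]), 'force': array([-0.7454, -1.1807,  0.2247]), 'ft_torque': array([-0.0173,  0.022 ,  0.0347]), 'finger_gap': 1.0027356339385403}
scene {'vfov': 45.612099421458204, 'cx': 259.1953062562651, 'cy': 190.8713530071771, 'rvec': array([ 0.3294, -2.8728,  1.0243]), 'tvec': array([0.4142, 0.2908, 0.692 ])}
red_pad 0.5 [313. 155.  24.  18.] 242 [ 0.3935 -0.3757  0.0211] [ 0.3711 -0.3974  0.0174] [ 0.4186 -0.3588  0.024 ]
blue_pad 0.78 [304. 176.  20.  16.] 282 [ 0.4029 -0.3167  0.0213] [ 0.3796 -0.3395  0.0172] [ 0.4266 -0.2983  0.0244]
yellow_pad 0.85 [279. 167.  24.  13.] 269 [ 0.4618 -0.3241  0.0212] [ 0.4393 -0.3462  0.0181] [ 0.4864 -0.306   0.0254]
green_pad 0.48 [288. 149.  21.  19.] 247 [ 0.4537 -0.3838  0.0213] [ 0.4307 -0.4055  0
[... 1938 characters left out ...]
9 [ 0.4827 -0.0618  0.0696] [ 0.4697 -0.074   0.0163] [ 0.5048 -0.0406  0.1002]
blue_bottle 0.73 [219. 155.  18.  21.] 268 [ 0.555  -0.1563  0.0648] [ 0.5454 -0.1711  0.0172] [ 0.5737 -0.1384  0.0919]
brown_bottle 0.75 [225. 192.  11.  13.] 231 [ 0.4848 -0.1689  0.0652] [ 0.4742 -0.1831  0.0113] [ 0.5039 -0.1501  0.0926]
green_cap_bottle 0.63 [179. 157.  20.  20.] 301 [ 0.5536 -0.0768  0.0679] [ 0.5424 -0.0895  0.0109] [ 0.5808 -0.0475  0.0985]
glass_bottle_a 0.62 [246. 224.  17.  19.] 233 [ 0.4174 -0.2132  0.0839] [ 0.4035 -0.2286  0.0314] [ 0.4339 -0.1976  0.1155]
glass_bottle_a 0.53 [189. 229.  21.  23.] 283 [ 0.406  -0.1032  0.0746] [ 0.3913 -0.1163  0.0103] [ 0.4237 -0.073   0.1154]
1.0
```

View pics/scene0.png

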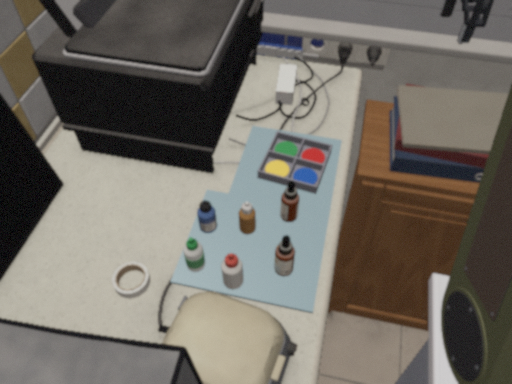

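View pics/top0.png

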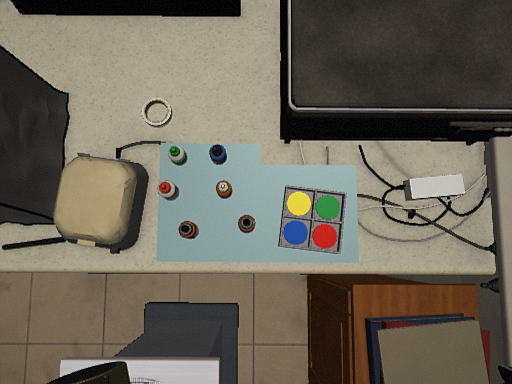

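```bash
cat > fit.py <<'E'
from h import *
from scipy.optimize import least_squares
np.set_printoptions(precision=4,suppress=True)
B={'red_cap_bottle':(.0175,.06,(.481,-.062)),'blue_bottle':(.0165,.055,(.555,-.156)),'brown_bottle':(.0155,.055,(.485,-.168)),'green_cap_bottle':(.0165,.052,(.553,-.077)),'glass_a':(.0165,.06,(.417,-.213)),'glass_b':(.0165,.06,(.405,-.103))}
if __name__=='__main__':
  for n in ('scene','top'):
    p,d=manip.read_camera(n); W=world(n,d)
    for k,(r,h,c) in B.items():
        m=(np.hypot(W[:,0]-c[0],W[:,1]-c[1])<.04)&(W[:,2]>.022)&(W[:,2]<.014+h-.008); P=W[m]
        s=least_squares(lambda q:np.hypot(P[:,0]-q[0],P[:,1]-q[1])-r,c,loss='soft_l1',f_scale=.001)
        T=W[(np.hypot(W[:,0]-s.x[0],W[:,1]-s.x[1])<.02)&(W[:,2]>.014+h+.012)]
        print(n,k,s.x,len(P),np.median(np.abs(s.fun)),'cap',(T.min(0)+T.max(0))/2,T[:,2].max())
E
python3 fit.py
```

```text
scene red_cap_bottle [ 0.4844 -0.0568] 266 0.0003070701135514768 cap [ 0.4838 -0.0557  0.0946] 0.10317023586590669
scene blue_bottle [ 0.5589 -0.1551] 228 0.0004611413074080573 cap [ 0.5589 -0.1542  0.0878] 0.09448377932921483
scene brown_bottle [ 0.4867 -0.1683] 203 0.00045198034534657365 cap [ 0.486  -0.1674  0.0883] 0.09557028226156844
scene green_cap_bottle [ 0.5562 -0.0729] 211 0.00035406475275538696 cap [ 0.5557 -0.0715  0.0884] 0.09883519699207295
scene glass_a [ 0.4171 -0.214 ] 258 0.0004244122774984746 cap [ 0.4167 -0.2119  0.1012] 0.11642754698669722
scene glass_b [ 0.4047 -0.0995] 249 0.00034367851740960825 cap [ 0.4045 -0.0966  0.1017] 0.11732141958881917
top red_cap_bottle [ 0.4874 -0.0562] 89 0.000243005440457595 cap [ 0.4872 -0.0565  0.0938] 0.10160697196565016
top blue_bottle [ 0.5622 -0.1544] 82 0.0002542504899840682 cap [ 0.5614 -0.1548  0.0865] 0.09186757748735072
top brown_bottle [ 0.4899 -0.1678] 54 0.00014370047747833212 cap [ 0.4896 -0.1684  0.0879] 0.09460760120705758
top green_cap_bottle [ 0.5593 -0.0726] 71 0.000272976182078756 cap [ 0.5595 -0.0732  0.0867] 0.09541559022457496
top glass_a [ 0.42   -0.2138] 18 0.00022714359018476647 cap [ 0.4202 -0.214   0.1019] 0.11766715785722665
top glass_b [ 0.4078 -0.0997] 50 0.00012652387533342545 cap [ 0.4083 -0.0998  0.1014] 0.11674176827501181
```

The two pictures agree. In the top view the caddy discs are yellow (299,203), green (328,208), blue (295,231) and red (325,236). The plastic bottles are at green (177,155), blue (218,153), red (167,189) and brown (224,189), and the two amber bottles are at (188,230) and (247,224). Next I'll refine the pads and check the heights of the obstacles.

Run:
```python
from h import *
np.set_printoptions(precision=4,suppress=True)
from scipy.optimize import least_squares
base=np.array([[-.03,0],[0,0]])
init={'red_pad':(.398,-.374),'blue_pad':(.405,-.313),'yellow_pad':(.464,-.321),'green_pad':(.456,-.38)}
for n in ('scene','top'):
    p,d=manip.read_camera(n); W=world(n,d); v,u=np.nonzero(d>0); hsv=cv2.cvtColor(p,cv2.COLOR_RGB2HSV)[v,u]
    cs=[]
    for k,c in init.items():
        m=(np.hypot(W[:,0]-c[0],W[:,1]-c[1])<.035)&(W[:,2]<.03)&(hsv[:,1]>150)
        P=W[m]; cc,r=cv2.minEnclosingCircle((P[:,:2]*1000).astype(np.float32)); cs.append(cc); print(n,k,len(P),P.mean(0),np.array(cc)/1000,r)
    g=W[(np.abs(W[:,0]-.43)<.08)&(np.abs(W[:,1]+.348)<.08)]; print('rim z',np.percentile(g[:,2],[1,50,98,99.5]))
    # obstacles
    for nm,m in {'beige':(W[:,1]>-.03)&(W[:,1]<.2)&(W[:,2]>.03)&(W[:,0]>.3)&(W[:,0]<.75)&(np.hypot(W[:,0]-.486,W[:,1]+.057)>.03)&(np.hypot(W[:,0]-.557,W[:,1]+.073)>.03),
                 'printer':(W[:,1]<-.1)&(W[:,2]>.05)&(W[:,0]>.59)&(W[:,0]<1)}.items():
        o=W[m]; print(nm,len(o),np.percentile(o,[1,50,99],axis=0) if len(o) else '')
```

```text
scene red_pad 201 [ 0.3947 -0.3763  0.0213] [ 0.3949 -0.3737] 22.43709373474121
scene blue_pad 224 [ 0.4019 -0.3163  0.0212] [ 0.4023 -0.3141] 22.503320693969727
scene yellow_pad 0 [nan nan nan] [0. 0.] 0.0
scene green_pad 0 [nan nan nan] [0. 0.] 0.0
rim z [0.013  0.0209 0.0381 0.0392]
beige 13326 [[0.3705 0.0169 0.048 ]
 [0.4679 0.1012 0.1069]
 [0.6171 0.1995 0.3601]]
printer 31602 [[ 0.5936 -0.4719  0.0543]
 [ 0.788  -0.2842  0.2186]
 [ 0.9924 -0.1131  0.2993]]
top red_pad 460 [ 0.3989 -0.3729  0.019 ] [ 0.3989 -0.373 ] 24.762678146362305
top blue_pad 441 [ 0.406  -0.3133  0.019 ] [ 0.4058 -0.3134] 24.364864349365234
top yellow_pad 444 [ 0.4652 -0.3204  0.0191] [ 0.4654 -0.3206] 24.95110511779785
top green_pad 427 [ 0.4576 -0.3797  0.0191] [ 0.4514 -0.3789] 30.063987731933594
rim z [0.01   0.0169 0.0363 0.0374]
beige 15202 [[0.3773 0.0006 0.0325]
 [0.5034 0.1815 0.1034]
 [0.6907 0.1945 0.2273]]
printer 24435 [[ 0.5913 -0.6216  0.0848]
 [ 0.6752 -0.442   0.2729]
 [ 0.7935 -0.2785  0.2755]]<stdin>:11: RuntimeWarning: Mean of empty slice.
  ret = um.true_divide(
```

Run:
```python
from h import *
np.set_printoptions(precision=4,suppress=True)
for n in ('scene','top'):
    p,d=manip.read_camera(n); W=world(n,d)
    for x in np.arange(.36,.62,.03):
        o=W[(abs(W[:,0]-x)<.015)&(W[:,1]>-.035)&(W[:,1]<.16)&(W[:,2]>.03)&(np.hypot(W[:,0]-.486,W[:,1]+.057)>.025)&(np.hypot(W[:,0]-.557,W[:,1]+.073)>.025)]
        if len(o): print(n,round(x,2),'ymin for z>.03,.08,.1:',[round(o[o[:,2]>t,1].min(),3) if (o[:,2]>t).any() else None for t in (.03,.08,.1,.12)],'zmax',o[:,2].max())
s=manip.sense();print(R.from_quat(s['eef_rot'],scalar_first=True).as_matrix(),s['tcp_pos'],s['clock'])
```

```text
scene 0.36 ymin for z>.03,.08,.1: [np.float64(0.023), np.float64(0.079), None, None] zmax 0.08087439667752482
scene 0.39 ymin for z>.03,.08,.1: [np.float64(0.019), np.float64(0.022), np.float64(0.033), None] zmax 0.10759563077944623
scene 0.42 ymin for z>.03,.08,.1: [np.float64(0.014), np.float64(0.014), np.float64(0.021), None] zmax 0.10977005778096441
scene 0.45 ymin for z>.03,.08,.1: [np.float64(0.01), np.float64(0.01), np.float64(0.015), None] zmax 0.11072365617452694
scene 0.48 ymin for z>.03,.08,.1: [np.float64(0.007), np.float64(0.007), np.float64(0.013), None] zmax 0.1105987196227592
scene 0.51 ymin for z>.03,.08,.1: [np.float64(0.008), np.float64(0.008), np.float64(0.015), None] zmax 0.11043488401770478
scene 0.54 ymin for z>.03,.08,.1: [np.float64(0.015), np.float64(0.025), np.float64(0.041), None] zmax 0.10695775696461184
scene 0.57 ymin for z>.03,.08,.1: [np.float64(0.053), None, None, None] zmax 0.030787360791486234
top 0.36 ymin for z>.03,.08,.1: [np.float64(0.027), np.float64(0.078), None, None] zmax 0.08140770482588211
top 0.39 ymin for z>.03,.08,.1: [np.float64(0.009
[... 182 characters left out ...]
393421317
top 0.45 ymin for z>.03,.08,.1: [np.float64(0.001), np.float64(0.009), np.float64(0.016), None] zmax 0.1089389850654168
top 0.48 ymin for z>.03,.08,.1: [np.float64(-0.003), np.float64(0.005), np.float64(0.012), None] zmax 0.1087112512783647
top 0.51 ymin for z>.03,.08,.1: [np.float64(-0.007), np.float64(0.005), np.float64(0.016), None] zmax 0.10885027203342519
top 0.54 ymin for z>.03,.08,.1: [np.float64(-0.005), np.float64(0.016), np.float64(0.041), None] zmax 0.10546827864187651
top 0.57 ymin for z>.03,.08,.1: [np.float64(0.104), None, None, None] zmax 0.0742112385913696
[[ 0.9509  0.3096 -0.    ]
 [ 0.3096 -0.9509  0.    ]
 [-0.     -0.     -1.    ]] [ 0.178  -0.5467  0.2313] 1.3
```

Request:
send_rows(
  motion=[
    [40,-33,0,0,0,-5],
    [77,-65,0,0,0,-10],
    [115,-96,0,0,0,-15],
    [153,-128,0,0,0,-20],
    [191,-159,0,0,0,-20],
    [229,-191,0,0,0,-20],
    [267,-223,0,0,0,-20],
    [305,-255,0,0,0,-20],
    [343,-286,0,0,0,-20],
    [380,-317,0,0,0,-20],
    [418,-348,0,0,0,-20],
    [445,-370,0,0,0,-20],
  ],
  claw=70,
  force=30,
)

```text
clock: 2.5
tcp_pos: [0.488, -0.0545, 0.2316]
eef_rot: [0.0, 0.945, 0.327, 0.001]
force: [0.8, -0.8, 0.1]
finger_gap: 0.72
```

```bash
cat >> h.py <<'E'
def off(t):
    s=manip.sense(); M=R.from_quat(s['eef_rot'],scalar_first=True).as_matrix()
    print('clock',s['clock'],'tcp',np.round(s['tcp_pos'],4),'xang',np.degrees(np.arctan2(M[1,0],M[0,0])).round(2),'tilt z',M[:,2].round(4),'gap',s['finger_gap'],'F',s['force'].round(1))
    print('tool delta mm',(M.T@(np.array(t)-s['tcp_pos'])*1000).round(1))
def wristpts():
    s=manip.sense(); p,d=manip.read_camera('wrist'); c=manip.calibration('wrist'); f=192/np.tan(np.radians(c['vfov'])/2)
    v,u=np.nonzero(d>0); a=(u-c['cx'])/f; b=(v-c['cy'])/f; th=np.hypot(a,b); k=np.where(th>1e-9,np.tan(th)/np.maximum(th,1e-9),1)
    z=d[v,u]; P=np.c_[a*k*z,b*k*z,z]; ok=th<1.4; T=np.array(c['tool_from_camera']); P=P[ok]@T[:3,:3].T+T[:3,3]
    M=R.from_quat(s['eef_rot'],scalar_first=True).as_matrix(); return p,P@M.T+s['tcp_pos']
E
python3 - <<'E'
from h import *
from fit import B
from scipy.optimize import least_squares
np.set_printoptions(precision=4,suppress=True)
off([.486,-.0565,.231])
p,W=wristpts(); cv2.imwrite('pics/w1.png',p[:,:,::-1])
for k,(r,h,c) in B.items():
    P=W[(np.hypot(W[:,0]-c[0],W[:,1]-c[1])<.04)&(W[:,2]>.022)&(W[:,2]<.014+h-.008)]
    if len(P)<20: continue
    s=least_squares(lambda q:np.hypot(P[:,0]-q[0],P[:,1]-q[1])-r,c,loss='soft_l1',f_scale=.001); print(k,s.x,len(P),np.median(abs(s.fun)))
E
```

```text
clock 2.5 tcp [ 0.488  -0.0545  0.2316] xang 38.13 tilt z [ 0.0013  0.0004 -1.    ] gap 0.7195461347445318 F [ 0.8 -0.8  0.1]
tool delta mm [-2.8  0.4  0.6]
red_cap_bottle [ 0.4876 -0.0552] 199 7.717425433276942e-05
blue_bottle [ 0.5623 -0.1533] 328 0.0002287192497631759
brown_bottle [ 0.4903 -0.1665] 318 0.00026719267241616124
green_cap_bottle [ 0.5593 -0.0713] 122 0.0002613594445042451
glass_a [ 0.4208 -0.2122] 242 0.0003640391062701871
glass_b [ 0.4082 -0.098 ] 382 0.00041984098660195236
```

View pics/w1.png

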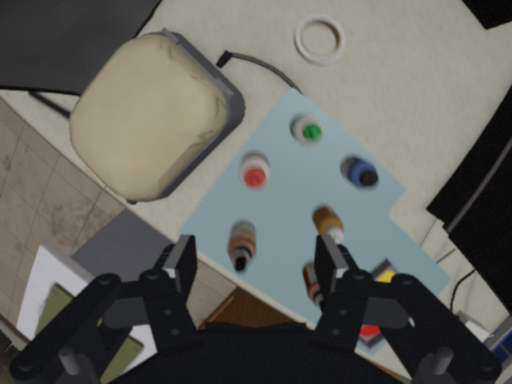

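The wrist view shows the red cap at (255,175), just ahead of the open jaws, and nothing lies between them. The three position estimates agree within 3 mm, so I'm descending.

Request:
send_rows(
  motion=[
    [-1.5,0.5,35,0,0,0],
    [-1.5,0.5,75,0,0,0],
    [-1.5,0.5,110,0,0,0],
    [-1.5,0.5,140,0,0,0],
    [-1.5,0.5,165,0,0,0],
    [-1.5,0.5,182,0,0,0],
    [-1.5,0.5,191,0,0,0],
    [-1.5,0.5,191,0,0,0],
    [-1.5,0.5,191,0,0,0],
  ],
)

```text
clock: 3.45
tcp_pos: [0.4863, -0.0587, 0.0408]
eef_rot: [0.0, 0.945, 0.326, 0.0]
force: [0.5, -0.0, -0.0]
finger_gap: 0.724
```

Request:
send_rows(
  motion=[
    [0,0,0,0,0,0],
    [0,0,0,0,0,0],
    [0,0,0,0,0,0],
    [0,0,0,0,0,0],
    [0,0,0,0,0,0],
    [0,0,0,0,0,0],
    [0,0,0,0,0,0],
    [0,0,0,0,0,0],
  ],
  claw=255,
  force=30,
)

```text
clock: 4.25
tcp_pos: [0.4866, -0.0587, 0.0414]
eef_rot: [0.001, 0.945, 0.326, 0.001]
force: [-0.6, 0.4, 6.4]
finger_gap: 0.402
```

Request:
send_rows(
  motion=[
    [0,0,-10,0,0,0],
    [0,0,-30,0,0,0],
    [0,0,-60,0,0,0],
    [0,0,-90,0,0,0],
    [0,0,-115,0,0,0],
    [0,0,-132,0,0,0],
    [0,0,-140,0,0,0],
  ],
)

```text
clock: 4.95
tcp_pos: [0.4865, -0.0586, 0.1827]
eef_rot: [0.001, 0.945, 0.326, 0.002]
force: [-0.6, 0.1, -0.4]
finger_gap: 0.405
```

Request:
send_rows(
  motion=[
    [-10,7,0,0,0,0],
    [-32,23,0,0,0,0],
    [-64,47,0,0,0,0],
    [-98,71,0,0,0,0],
    [-132,96,0,0,0,0],
    [-166,121,0,0,0,0],
    [-200,146,0,0,0,0],
    [-230,168,0,0,0,0],
    [-252,184,0,0,0,0],
    [-265,193,0,0,0,0],
    [-265.5,193.5,0,0,0,0],
    [-265.5,193.5,0,0,0,0],
  ],
)

```text
clock: 6.15
tcp_pos: [0.3952, -0.3735, 0.1795]
eef_rot: [-0.001, 0.946, 0.326, -0.0]
force: [-0.0, 0.0, -0.1]
finger_gap: 0.4
```

Run:
```python
from h import *
off([.3962,-.3749,.046])
p,W=wristpts(); cv2.imwrite('pics/w2.png',p[:,:,::-1])
save('top','t2.png')
```

```text
clock 6.15 tcp [ 0.3952 -0.3735  0.1795] xang 38.0 tilt z [-0.0011  0.0022 -1.    ] gap 0.40006274534055103 F [-0.   0.  -0.1]
tool delta mm [-1.000e-01  2.000e+00  1.335e+02]
```

View pics/w2.png

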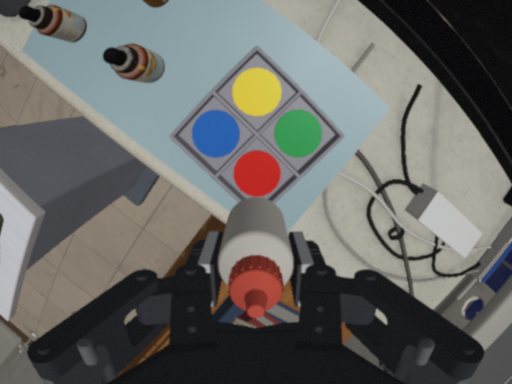

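The bottle hangs upright in the jaws, with its base over the red disc at (257,172). Lowering it now.

Request:
send_rows(
  motion=[
    [0,0,15,0,0,0],
    [0,0,45,0,0,0],
    [0,0,75,0,0,0],
    [0,0,100,0,0,0],
    [0,0,117,0,0,0],
    [0,0,126,0,0,0],
    [0,0,130,0,0,0],
    [0,0,133,0,0,0],
    [0,0,133,0,0,0],
    [0,0,133,0,0,0],
  ],
)

```text
clock: 7.25
tcp_pos: [0.3963, -0.3749, 0.0481]
eef_rot: [0.001, 0.945, 0.326, 0.0]
force: [0.3, -0.7, -0.6]
finger_gap: 0.404
```

Request:
send_rows(
  motion=[
    [0,0,1,0,0,0],
    [0,0,1,0,0,0],
    [0,0,1,0,0,0],
  ],
)

```text
clock: 7.55
tcp_pos: [0.3963, -0.375, 0.0474]
eef_rot: [0.001, 0.945, 0.326, 0.0]
force: [-0.2, 1.3, 6.2]
finger_gap: 0.403
```

Request:
send_rows(
  motion=[
    [0,0,0,0,0,0],
    [0,0,0,0,0,0],
    [0,0,0,0,0,0],
    [0,0,0,0,0,0],
    [0,0,0,0,0,0],
    [0,0,0,0,0,0],
  ],
  claw=70,
)

```text
clock: 8.15
tcp_pos: [0.3958, -0.3744, 0.0462]
eef_rot: [-0.0, 0.945, 0.326, -0.0]
force: [0.4, -0.4, -0.0]
finger_gap: 0.725
```

Request:
send_rows(
  motion=[
    [0,0,-8,0,0,0],
    [0,0,-30,0,0,0],
    [0,0,-65,0,0,0],
    [0,0,-105,0,0,0],
    [0,0,-145,0,0,0],
    [0,0,-175,0,0,0],
    [0,0,-184,0,0,0],
  ],
)

```text
clock: 8.85
tcp_pos: [0.3973, -0.3761, 0.2349]
eef_rot: [0.004, 0.945, 0.326, 0.002]
force: [0.4, -0.5, -0.7]
finger_gap: 0.724
```

Run:
```python
from h import *
off([.5618,-.154,.230])
p,W=wristpts(); cv2.imwrite('pics/w3.png',p[:,:,::-1])
```

```text
clock 8.85 tcp [ 0.3973 -0.3761  0.2349] xang 38.04 tilt z [ 0.0054 -0.0059 -1.    ] gap 0.7240430245427972 F [ 0.4 -0.5 -0.7]
tool delta mm [266.4 -73.6   4.5]
```

View pics/w3.png

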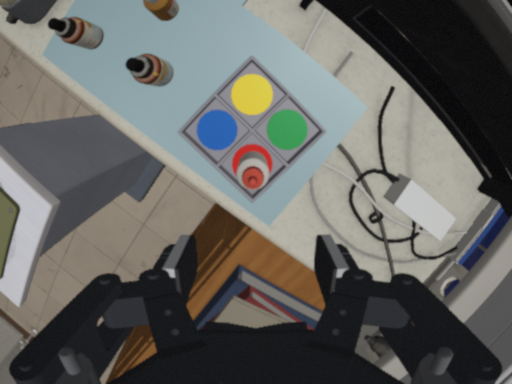

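The red bottle stands on its disc at (253,170). The blue bottle is next.

Request:
send_rows(
  motion=[
    [12,-3,0,0,0,0],
    [40,-11,0,0,0,0],
    [80,-22,0,0,0,0],
    [120,-32,0,0,0,0],
    [160,-43,0,0,0,0],
    [200,-54,0,0,0,0],
    [235,-63,0,0,0,0],
    [257,-69,0,0,0,0],
    [266.5,-71.5,0,0,0,0],
    [266.5,-71.5,0,0,0,0],
    [266.5,-71.5,0,0,0,0],
  ],
)

```text
clock: 10.0
tcp_pos: [0.5606, -0.1541, 0.2291]
eef_rot: [-0.001, 0.945, 0.326, -0.001]
force: [-0.6, -0.4, -0.4]
finger_gap: 0.724
```

```bash
cat > wf.py <<'E'
from h import *
from fit import B
import sys
from scipy.optimize import least_squares
np.set_printoptions(precision=4,suppress=True)
p,W=wristpts(); cv2.imwrite('pics/%s.png'%sys.argv[1],p[:,:,::-1])
for k,(r,h,c) in B.items():
    P=W[(np.hypot(W[:,0]-c[0],W[:,1]-c[1])<.04)&(W[:,2]>.022)&(W[:,2]<.014+h-.008)]
    if len(P)<20: continue
    s=least_squares(lambda q:np.hypot(P[:,0]-q[0],P[:,1]-q[1])-r,c,loss='soft_l1',f_scale=.001); print(k,s.x,len(P),np.median(abs(s.fun)))
off([0,0,0])
E
python3 wf.py w4
```

```text
blue_bottle [ 0.5623 -0.1535] 172 0.00010432360740018735
brown_bottle [ 0.4898 -0.1669] 310 0.0001805370682142777
green_cap_bottle [ 0.5596 -0.0716] 144 0.0002023986986444109
glass_a [ 0.4206 -0.2121] 450 0.00029968832907212653
glass_b [ 0.4084 -0.0981] 444 0.00037951885214035884
clock 10.05 tcp [ 0.5606 -0.1546  0.2295] xang 37.99 tilt z [-0.0021  0.0001 -1.    ] gap 0.7259914664955005 F [-0.1 -0.1 -0.3]
tool delta mm [-346.3 -466.6  230.6]
```

View pics/w4.png

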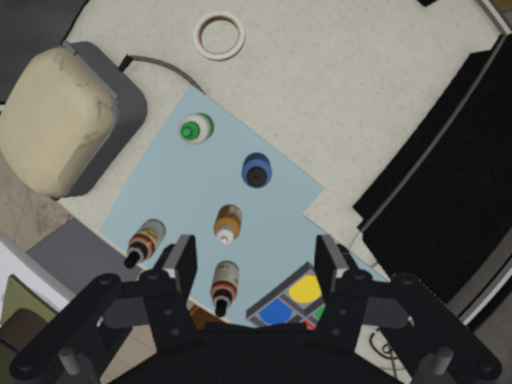

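The blue cap is at (257,177), centred ahead of the jaws. Descending.

Request:
send_rows(
  motion=[
    [1,0,30,0,0,0],
    [1,0,70,0,0,0],
    [1,0,108,0,0,0],
    [1,0,140,0,0,0],
    [1,0,165,0,0,0],
    [1,0,182,0,0,0],
    [1,0,191,0,0,0],
    [1,0,192,0,0,0],
    [1,0,192,0,0,0],
  ],
)

```text
clock: 10.95
tcp_pos: [0.5626, -0.1541, 0.0388]
eef_rot: [0.0, 0.946, 0.325, 0.0]
force: [-0.9, -0.5, -0.1]
finger_gap: 0.724
```

Request:
send_rows(
  motion=[
    [0,0,0,0,0,0],
    [0,0,0,0,0,0],
    [0,0,0,0,0,0],
    [0,0,0,0,0,0],
    [0,0,0,0,0,0],
    [0,0,0,0,0,0],
    [0,0,0,0,0,0],
    [0,0,0,0,0,0],
  ],
  claw=255,
  force=30,
)

```text
clock: 11.75
tcp_pos: [0.5633, -0.1537, 0.0395]
eef_rot: [0.001, 0.945, 0.326, 0.001]
force: [-0.0, -0.6, 6.3]
finger_gap: 0.374
```

Request:
send_rows(
  motion=[
    [0,0,-10,0,0,0],
    [0,0,-30,0,0,0],
    [0,0,-60,0,0,0],
    [0,0,-90,0,0,0],
    [0,0,-118,0,0,0],
    [0,0,-135,0,0,0],
    [0,0,-142,0,0,0],
  ],
)

```text
clock: 12.45
tcp_pos: [0.5635, -0.1535, 0.183]
eef_rot: [0.001, 0.945, 0.326, 0.002]
force: [-0.1, -0.4, -0.3]
finger_gap: 0.377
```

Request:
send_rows(
  motion=[
    [-10,1,0,0,0,0],
    [-34,4,0,0,0,0],
    [-68,9,0,0,0,0],
    [-104,14,0,0,0,0],
    [-140,18,0,0,0,0],
    [-174,23,0,0,0,0],
    [-202,26,0,0,0,0],
    [-219,28,0,0,0,0],
    [-223,29,0,0,0,0],
    [-223,29,0,0,0,0],
    [-223,29,0,0,0,0],
  ],
)

```text
clock: 13.55
tcp_pos: [0.4048, -0.3129, 0.1797]
eef_rot: [-0.001, 0.945, 0.326, -0.0]
force: [1.1, -0.6, -0.8]
finger_gap: 0.377
```

```bash
python3 wf.py w5; python3 -c "
from h import *;print(np.round(manip.calibration('wrist')['tool_from_camera'],3))"
```

```text
brown_bottle [ 0.4901 -0.1666] 393 0.00024097856119463176
glass_a [ 0.4207 -0.2127] 295 0.0001766115964701928
glass_b [ 0.4081 -0.0986] 661 0.00030629966673435816
clock 13.6 tcp [ 0.405  -0.3128  0.1799] xang 38.08 tilt z [-0.0003  0.0009 -1.    ] gap 0.3726143088820888 F [ 0.9 -0.6 -0.5]
tool delta mm [-125.9 -495.9  180.3]
[[-0.    -0.959 -0.284  0.073]
 [ 1.    -0.001  0.    -0.   ]
 [-0.    -0.284  0.959 -0.142]
 [ 0.     0.     0.     1.   ]]
```

View pics/w5.png

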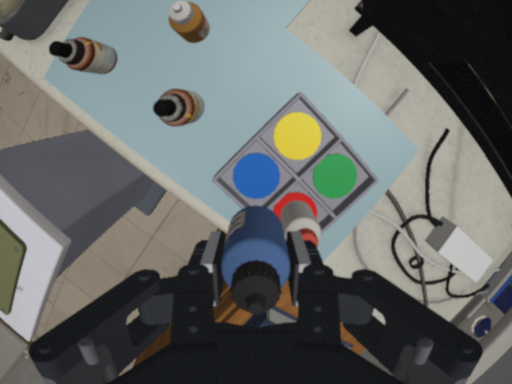

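The blue bottle is held upright over the blue disc at (256,175), and the red bottle stands clear beside it. Lowering.

Request:
send_rows(
  motion=[
    [0,0,15,0,0,0],
    [0,0,45,0,0,0],
    [0,0,75,0,0,0],
    [0,0,102,0,0,0],
    [0,0,120,0,0,0],
    [0,0,129,0,0,0],
    [0,0,133,0,0,0],
    [0,0,136,0,0,0],
    [0,0,136,0,0,0],
    [0,0,136,0,0,0],
  ],
)

```text
clock: 14.6
tcp_pos: [0.4056, -0.314, 0.0455]
eef_rot: [0.001, 0.945, 0.326, 0.001]
force: [-0.7, 1.4, 5.2]
finger_gap: 0.379
```

Request:
send_rows(
  motion=[
    [0,0,0,0,0,0],
    [0,0,0,0,0,0],
    [0,0,0,0,0,0],
    [0,0,0,0,0,0],
    [0,0,0,0,0,0],
    [0,0,0,0,0,0],
  ],
  claw=70,
)

```text
clock: 15.2
tcp_pos: [0.4046, -0.3136, 0.0442]
eef_rot: [-0.0, 0.945, 0.326, -0.0]
force: [-0.4, 0.8, 0.1]
finger_gap: 0.726
```

Request:
send_rows(
  motion=[
    [0,0,-8,0,0,0],
    [0,0,-30,0,0,0],
    [0,0,-65,0,0,0],
    [0,0,-105,0,0,0],
    [0,0,-145,0,0,0],
    [0,0,-176,0,0,0],
    [0,0,-186,0,0,0],
  ],
)

```text
clock: 15.9
tcp_pos: [0.4062, -0.315, 0.2347]
eef_rot: [0.003, 0.945, 0.326, 0.002]
force: [0.8, 0.0, 0.4]
finger_gap: 0.726
```

```bash
python3 wf.py w6
```

```text
brown_bottle [ 0.4901 -0.1666] 239 0.0002576292134656502
glass_a [ 0.4206 -0.2128] 182 0.00019634437429321902
glass_b [ 0.408  -0.0985] 436 0.0003057259134475101
clock 15.95 tcp [ 0.4062 -0.3149  0.2344] xang 38.04 tilt z [ 0.0054 -0.005  -1.    ] gap 0.7274207118057348 F [ 0.5 -0.5  0.3]
tool delta mm [-126.1 -500.   230.6]
```

View pics/w6.png

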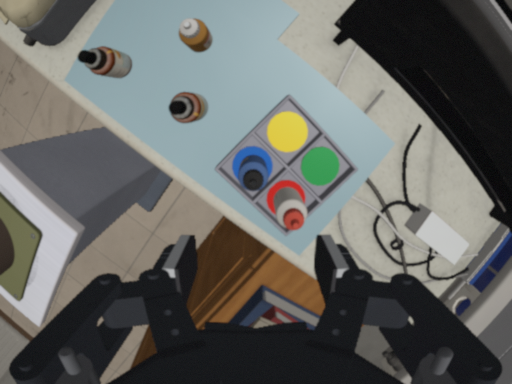

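The blue bottle stands on its disc at (252,170), and red still stands. The brown bottle is next.

Request:
send_rows(
  motion=[
    [10,-4,0,0,0,0],
    [35,-14,0,0,0,0],
    [68,-27,0,0,0,0],
    [102,-41,0,0,0,0],
    [132,-53,0,0,0,0],
    [151,-61,0,0,0,0],
    [157.5,-63.5,0,0,0,0],
    [157.5,-63.5,0,0,0,0],
    [157.5,-63.5,0,0,0,0],
  ],
)

```text
clock: 16.85
tcp_pos: [0.4888, -0.1667, 0.2293]
eef_rot: [-0.0, 0.945, 0.326, -0.001]
force: [-0.7, 0.7, 0.5]
finger_gap: 0.722
```

```bash
python3 wf.py w7
```

```text
brown_bottle [ 0.4901 -0.1669] 163 0.00011982604930900649
green_cap_bottle [ 0.5599 -0.0718] 97 0.00020593184036337905
glass_a [ 0.4206 -0.2126] 383 0.00019543914546581165
glass_b [ 0.4086 -0.0979] 373 0.00023667730845881862
clock 16.9 tcp [ 0.4888 -0.1671  0.2295] xang 38.0 tilt z [-0.0017  0.0002 -1.    ] gap 0.7314088798145122 F [ 0.  -0.1 -0.9]
tool delta mm [-282.1 -432.3  230.4]
```

View pics/w7.png

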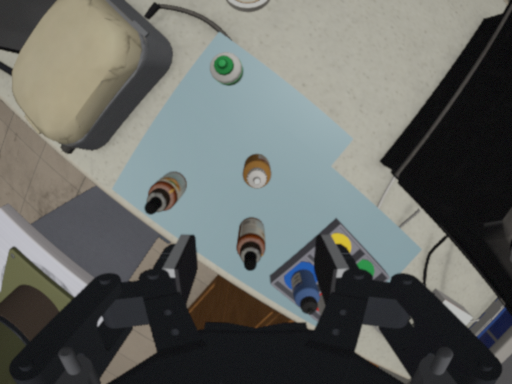

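The brown bottle is at (257,172), centred between the jaws. Glass bottle a, at (251,242), is about 83 mm from the brown bottle along the pad direction, so it is clear of the fingers.

Request:
send_rows(
  motion=[
    [0.5,0,30,0,0,0],
    [0.5,0,70,0,0,0],
    [0.5,0,108,0,0,0],
    [0.5,0,140,0,0,0],
    [0.5,0,165,0,0,0],
    [0.5,0,182,0,0,0],
    [0.5,0,191,0,0,0],
    [0.5,0,192,0,0,0],
    [0.5,0,192,0,0,0],
  ],
)

```text
clock: 17.8
tcp_pos: [0.4902, -0.1669, 0.0387]
eef_rot: [0.0, 0.946, 0.325, 0.0]
force: [-0.3, 0.6, -0.2]
finger_gap: 0.726
```

Request:
send_rows(
  motion=[
    [0,0,0,0,0,0],
    [0,0,0,0,0,0],
    [0,0,0,0,0,0],
    [0,0,0,0,0,0],
    [0,0,0,0,0,0],
    [0,0,0,0,0,0],
    [0,0,0,0,0,0],
    [0,0,0,0,0,0],
  ],
  claw=255,
  force=30,
)

```text
clock: 18.6
tcp_pos: [0.4908, -0.1666, 0.0394]
eef_rot: [0.001, 0.945, 0.326, 0.001]
force: [-1.3, -0.1, 6.5]
finger_gap: 0.352
```

Request:
send_rows(
  motion=[
    [0,0,-10,0,0,0],
    [0,0,-30,0,0,0],
    [0,0,-60,0,0,0],
    [0,0,-90,0,0,0],
    [0,0,-118,0,0,0],
    [0,0,-135,0,0,0],
    [0,0,-142,0,0,0],
  ],
)

```text
clock: 19.3
tcp_pos: [0.491, -0.1665, 0.183]
eef_rot: [0.001, 0.945, 0.326, 0.002]
force: [-0.1, -0.4, 0.7]
finger_gap: 0.354
```

Request:
send_rows(
  motion=[
    [-6,6,0,0,0,0],
    [-20,18,0,0,0,0],
    [-41,38,0,0,0,0],
    [-63,58,0,0,0,0],
    [-84,77,0,0,0,0],
    [-102,94,0,0,0,0],
    [-112,103,0,0,0,0],
    [-115,105.5,0,0,0,0],
    [-115,105.5,0,0,0,0],
    [-115,105.5,0,0,0,0],
  ],
)

```text
clock: 20.3
tcp_pos: [0.4642, -0.319, 0.1799]
eef_rot: [-0.001, 0.945, 0.326, -0.0]
force: [-0.8, -0.5, -0.0]
finger_gap: 0.35
```

```bash
python3 wf.py w8
```

```text
glass_a [ 0.4207 -0.2126] 496 0.0002633033933352579
glass_b [ 0.4082 -0.0985] 682 0.000343742938276553
clock 20.35 tcp [ 0.4644 -0.3189  0.1801] xang 38.09 tilt z [-0.0005  0.001  -1.    ] gap 0.34867674054085335 F [ 1.1 -0.1 -0.4]
tool delta mm [-168.8 -537.3  180.6]
```

View pics/w8.png

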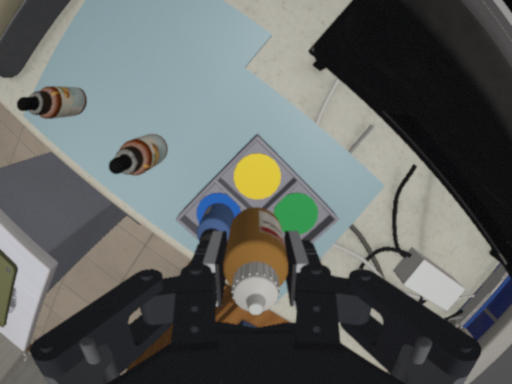

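The brown bottle is held upright over the yellow disc at (257,176). Lowering.

Request:
send_rows(
  motion=[
    [0,0,15,0,0,0],
    [0,0,45,0,0,0],
    [0,0,75,0,0,0],
    [0,0,102,0,0,0],
    [0,0,120,0,0,0],
    [0,0,129,0,0,0],
    [0,0,133,0,0,0],
    [0,0,136,0,0,0],
    [0,0,136,0,0,0],
    [0,0,136,0,0,0],
  ],
)

```text
clock: 21.35
tcp_pos: [0.4653, -0.3206, 0.0454]
eef_rot: [0.001, 0.945, 0.326, 0.001]
force: [-0.0, -0.7, 2.0]
finger_gap: 0.357
```

Request:
send_rows(
  motion=[
    [0,0,0,0,0,0],
    [0,0,0,0,0,0],
    [0,0,0,0,0,0],
    [0,0,0,0,0,0],
    [0,0,0,0,0,0],
    [0,0,0,0,0,0],
  ],
  claw=70,
)

```text
clock: 21.95
tcp_pos: [0.4644, -0.3202, 0.0442]
eef_rot: [-0.0, 0.945, 0.326, -0.0]
force: [-1.0, -0.5, 0.1]
finger_gap: 0.725
```

Request:
send_rows(
  motion=[
    [0,0,-8,0,0,0],
    [0,0,-30,0,0,0],
    [0,0,-65,0,0,0],
    [0,0,-105,0,0,0],
    [0,0,-145,0,0,0],
    [0,0,-176,0,0,0],
    [0,0,-186,0,0,0],
  ],
)

```text
clock: 22.65
tcp_pos: [0.4661, -0.3215, 0.235]
eef_rot: [0.003, 0.945, 0.326, 0.002]
force: [0.7, -1.1, 0.2]
finger_gap: 0.726
```

```bash
python3 wf.py w9
```

```text
green_cap_bottle [ 0.5596 -0.0715] 79 0.0002429454490107813
glass_a [ 0.4208 -0.2126] 323 0.0002617623582085067
glass_b [ 0.4082 -0.0985] 451 0.00034272410785263566
clock 22.7 tcp [ 0.466  -0.3214  0.2347] xang 38.04 tilt z [ 0.0059 -0.0048 -1.    ] gap 0.7257084761565882 F [-0.1 -0.4  0.2]
tool delta mm [-169.4 -542.1  230.4]
```

View pics/w9.png

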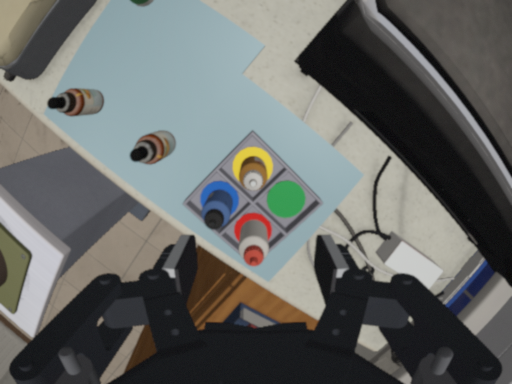

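The brown bottle stands on the yellow disc at (253,170), and all three placed bottles are upright. Green is next.

Request:
send_rows(
  motion=[
    [10,-6,0,0,0,0],
    [34,-20,0,0,0,0],
    [70,-42,0,0,0,0],
    [106,-64,0,0,0,0],
    [142,-86,0,0,0,0],
    [178,-107,0,0,0,0],
    [207,-125,0,0,0,0],
    [224,-135,0,0,0,0],
    [228,-137.5,0,0,0,0],
    [228,-137.5,0,0,0,0],
    [228,-137.5,0,0,0,0],
  ],
)

```text
clock: 23.8
tcp_pos: [0.5583, -0.0718, 0.2292]
eef_rot: [-0.0, 0.945, 0.326, -0.001]
force: [0.7, 0.6, 1.3]
finger_gap: 0.726
```

```bash
python3 wf.py w10
```

```text
green_cap_bottle [ 0.5598 -0.0714] 149 0.00018022080551294978
glass_a [ 0.4206 -0.2119] 467 0.00037329943890502745
glass_b [ 0.4082 -0.0979] 342 0.0003276629306549674
clock 23.85 tcp [ 0.5585 -0.0722  0.2295] xang 37.98 tilt z [-0.0017 -0.0002 -1.    ] gap 0.724661346273447 F [-0.1  1.1 -0.5]
tool delta mm [-395.4 -400.4  230.5]
```

View pics/w10.png

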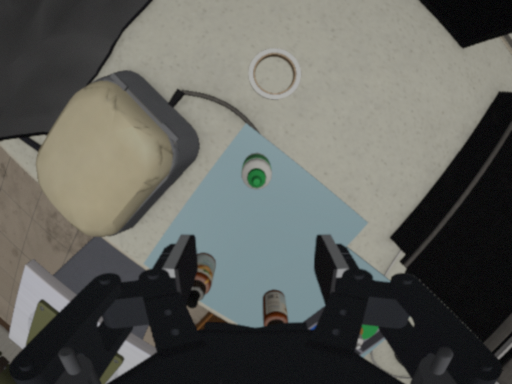

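The green cap is at (257,176), centred. Descending.

Request:
send_rows(
  motion=[
    [0.5,0,30,0,0,0],
    [0.5,0,70,0,0,0],
    [0.5,0,108,0,0,0],
    [0.5,0,140,0,0,0],
    [0.5,0,165,0,0,0],
    [0.5,0,183,0,0,0],
    [0.5,0,193,0,0,0],
    [0.5,0,194,0,0,0],
    [0.5,0,194,0,0,0],
  ],
)

```text
clock: 24.75
tcp_pos: [0.56, -0.0718, 0.0367]
eef_rot: [0.0, 0.946, 0.325, 0.0]
force: [0.3, 1.2, -0.0]
finger_gap: 0.727
```

Request:
send_rows(
  motion=[
    [0,0,0,0,0,0],
    [0,0,0,0,0,0],
    [0,0,0,0,0,0],
    [0,0,0,0,0,0],
    [0,0,0,0,0,0],
    [0,0,0,0,0,0],
    [0,0,0,0,0,0],
    [0,0,0,0,0,0],
  ],
  claw=255,
  force=30,
)

```text
clock: 25.55
tcp_pos: [0.5607, -0.0713, 0.0376]
eef_rot: [0.001, 0.945, 0.326, 0.001]
force: [0.2, -0.0, 6.4]
finger_gap: 0.377
```

Request:
send_rows(
  motion=[
    [0,0,-10,0,0,0],
    [0,0,-30,0,0,0],
    [0,0,-60,0,0,0],
    [0,0,-90,0,0,0],
    [0,0,-118,0,0,0],
    [0,0,-137,0,0,0],
    [0,0,-144,0,0,0],
  ],
)

```text
clock: 26.25
tcp_pos: [0.5609, -0.0711, 0.1832]
eef_rot: [0.001, 0.945, 0.326, 0.002]
force: [0.6, -0.4, -0.3]
finger_gap: 0.368
```

Request:
send_rows(
  motion=[
    [-10,7,0,0,0,0],
    [-32,21,0,0,0,0],
    [-66,44,0,0,0,0],
    [-100,66,0,0,0,0],
    [-135,89,0,0,0,0],
    [-170,112,0,0,0,0],
    [-205,136,0,0,0,0],
    [-236,156,0,0,0,0],
    [-258,171,0,0,0,0],
    [-270,179,0,0,0,0],
    [-271,179.5,0,0,0,0],
    [-271,179.5,0,0,0,0],
  ],
)

```text
clock: 27.45
tcp_pos: [0.4563, -0.3786, 0.1794]
eef_rot: [-0.001, 0.946, 0.326, -0.0]
force: [-0.0, 1.1, -0.5]
finger_gap: 0.377
```

```bash
python3 wf.py w11
```

```text
glass_a [ 0.4207 -0.2127] 603 0.00028651863851307524
glass_b [ 0.4081 -0.0986] 688 0.0003818219335833678
clock 27.5 tcp [ 0.4567 -0.378   0.1796] xang 38.06 tilt z [-0.0009  0.0019 -1.    ] gap 0.3737334658948262 F [-0.1 -0.4 -0.3]
tool delta mm [-126.6 -578.8  180.8]
```

View pics/w11.png

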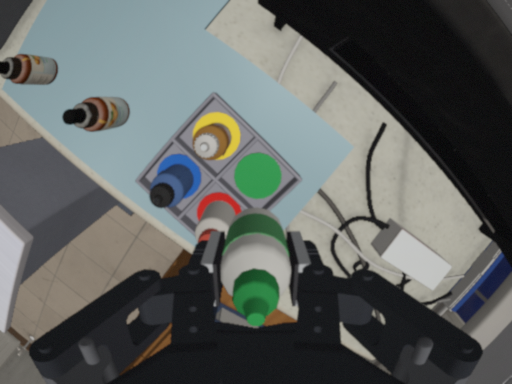

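The green-capped bottle is held upright over the green disc at (257,176). Lowering.

Request:
send_rows(
  motion=[
    [0,0,15,0,0,0],
    [0,0,45,0,0,0],
    [0,0,75,0,0,0],
    [0,0,102,0,0,0],
    [0,0,121,0,0,0],
    [0,0,131,0,0,0],
    [0,0,135,0,0,0],
    [0,0,138,0,0,0],
    [0,0,138,0,0,0],
    [0,0,138,0,0,0],
  ],
)

```text
clock: 28.5
tcp_pos: [0.4578, -0.3799, 0.0436]
eef_rot: [0.001, 0.945, 0.326, 0.001]
force: [-1.5, 0.3, 3.7]
finger_gap: 0.373
```

Request:
send_rows(
  motion=[
    [0,0,0,0,0,0],
    [0,0,0,0,0,0],
    [0,0,0,0,0,0],
    [0,0,0,0,0,0],
    [0,0,0,0,0,0],
    [0,0,0,0,0,0],
  ],
  claw=70,
)

```text
clock: 29.1
tcp_pos: [0.4568, -0.3794, 0.0422]
eef_rot: [-0.0, 0.945, 0.326, -0.0]
force: [0.7, -0.6, -0.8]
finger_gap: 0.727
```

Request:
send_rows(
  motion=[
    [0,0,-8,0,0,0],
    [0,0,-30,0,0,0],
    [0,0,-65,0,0,0],
    [0,0,-105,0,0,0],
    [0,0,-145,0,0,0],
    [0,0,-178,0,0,0],
    [0,0,-188,0,0,0],
  ],
)

```text
clock: 29.8
tcp_pos: [0.4586, -0.381, 0.2355]
eef_rot: [0.004, 0.945, 0.326, 0.002]
force: [0.7, 0.5, -0.5]
finger_gap: 0.726
```

```bash
python3 wf.py w12; python3 -c "
from h import *
p,d=save('scene','s12.png'); cv2.imwrite('pics/s12b.png',cv2.resize(p[120:300,150:350,::-1],None,fx=4,fy=4,interpolation=cv2.INTER_CUBIC)[:600])
"
```

```text
glass_a [ 0.4207 -0.2128] 390 0.0002980142490789043
glass_b [ 0.4081 -0.0985] 485 0.00041286167658208944
clock 29.85 tcp [ 0.4584 -0.3809  0.2351] xang 38.04 tilt z [ 0.0059 -0.0056 -1.    ] gap 0.7278642122903255 F [ 0.4 -0.7  1.5]
tool delta mm [-126.6 -584.4  230.3]
```

View pics/w12.png

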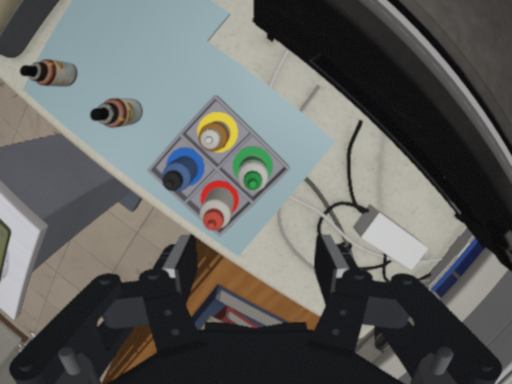

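View pics/s12b.png

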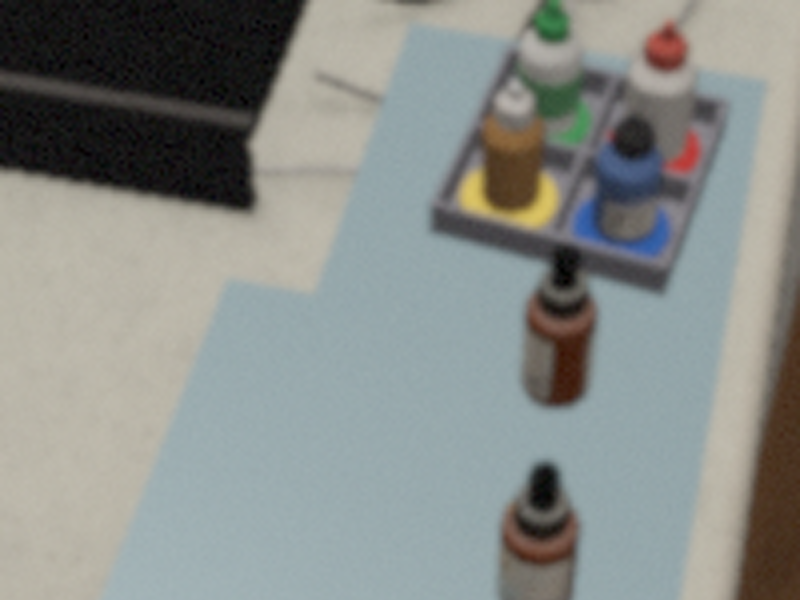

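In the scene crop all four bottles stand upright, centred on their discs, and both glass bottles are unmoved. I'll let the arm settle and hand in.

Request:
send_rows(
  motion=[
    [0,0,0,0,0,0],
    [0,0,0,0,0,0],
    [0,0,0,0,0,0],
    [0,0,0,0,0,0],
  ],
)

```text
clock: 30.3
tcp_pos: [0.4564, -0.379, 0.2288]
eef_rot: [-0.001, 0.945, 0.326, -0.001]
force: [0.1, 0.6, -0.4]
finger_gap: 0.727
```

```bash
python3 -c "
from h import *
off([0,0,0]); print(manip.hand_in())"
```

```text
clock 30.3 tcp [ 0.4564 -0.379   0.2288] xang 38.04 tilt z [-0.002   0.0019 -1.    ] gap 0.7271652142536867 F [ 0.1  0.6 -0.4]
tool delta mm [-125.8 -579.1  230.4]
the job is handed in; nothing more can be done
None
```

All four plastic bottles are standing in the caddy: red cap on red, blue on blue, light brown on yellow and green cap on green. I placed them in that order and handed in at 30.3 s of the 96 s allowed.

- **Placement:** the last wrist and scene pictures show each bottle upright on its own disc. I judged this by eye and did not re-measure the placed bottles.
- **Glass bottles:** both measure within about 1 mm of where the wrist camera first saw them.
- **Arm:** it ended open about 0.23 m above the worktop, touching nothing. The readings I took showed at most about 6.5 N of force in any direction.
- **Disagreement:** the scene and top cameras differed by about 3 mm along x. The wrist camera agreed with the top one, so I used those values.

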